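# Hang the dipping baskets to drain

### The job

First clear the drip rack: take every bottle, jar and tin that was left on its drip tray and stand it upright in the wooden bottle tray. Then lift each dipping basket off the revolving stand and hang it by the hole in its eye plate on a peg of the rack, one basket to a peg, so that all hang freely over the drip tray. Leave the small lidded jar standing on the revolving stand, and do not disturb the brush lying in front of the rack.

Things in the scene. Friction and masses are not known exactly. Their poses are not given: they have to be found in the camera images.
- rack: Fixed stainless drip rack. Origin: centre of the underside of its drip tray (260 mm along x, 360 along y, floor 4 mm thick, rim 14 mm high). On two end posts a cross bar (20 x 25 mm, centre x = +95, 160 mm high) carries four pegs at y = +127.5, +42.5, -42.5, -127.5 mm. Nothing is above the pegs
- peg1 (a point): Centre of the ball end (14 mm) of the peg at rack y = +127.5 mm. Each peg is a rod of 10 mm diameter that starts at the bar (rack x = +85, height 160 mm) and runs 85 mm towards the robot (rack -x), rising about 10 degrees to its ball end at rack x = 0, height 175 mm
- peg2 (a point): The same for the peg at rack y = +42.5 mm
- peg3 (a point): The same for the peg at rack y = -42.5 mm
- peg4 (a point): The same for the peg at rack y = -127.5 mm
- turntable: Fixed foot of the revolving stand, origin on the table at the axis. The round wooden disc on it (260 mm diameter, top 30 mm above the table, no rim) spins freely at the lightest touch
- turntable_disc (a joint): Angle of the wooden disc about the vertical (rad, anticlockwise from above); no stops within reach
- caddy: Fixed wooden bottle tray, origin at the centre of its underside: 220 mm along x, 230 mm along y, walls 8 mm thick and 18 mm high, floor 8 mm thick
- cup: Small lidded glass jar, 42 mm diameter, 50 mm tall, on the revolving stand; stays there. Origin: centre of its underside
- oil: Amber squeeze bottle with green nozzle: body 56 mm diameter up to 72 mm, nozzle tip at 104 mm. Origin: centre of its underside, z up. 0.16 kg. May be absent
- jar: Squat clear round jar with white cap, 66 mm diameter, 55 mm tall. Origin: centre of its underside, z up. 0.2 kg. May be absent
- tin: Flat round aluminium tin, 64 mm diameter (66 mm at the lid), 42 mm tall. Origin: centre of its underside, z up. 0.2 kg. May be absent
- brush: Flat bench brush lying down, about 180 mm long, 52 mm wide, 18 mm thick; bystander. Origin under its steel ferrule, handle along its -x
- basket1: Empty stainless dipping basket (all alike, 0.14 kg, may be absent): slotted cup 68 mm diameter, 50 mm tall; two bail wires rise to a flat upright eye plate, 40 mm wide along y, 6 mm thick along x (its two side edges folded, 16 mm deep), 90 to 145 mm above the underside, a round 26 mm hole through it along x centred at 122 mm. Origin: centre of the underside, z up. Hangs plumb from the hole
- basket1_eye (a point): Centre of the hole in that basket's eye plate
- basket2: Empty stainless dipping basket (all alike, 0.14 kg, may be absent): slotted cup 68 mm diameter, 50 mm tall; two bail wires rise to a flat upright eye plate, 40 mm wide along y, 6 mm thick along x (its two side edges folded, 16 mm deep), 90 to 145 mm above the underside, a round 26 mm hole through it along x centred at 122 mm. Origin: centre of the underside, z up. Hangs plumb from the hole
- basket2_eye (a point): Centre of the hole in that basket's eye plate
- basket3: Empty stainless dipping basket (all alike, 0.14 kg, may be absent): slotted cup 68 mm diameter, 50 mm tall; two bail wires rise to a flat upright eye plate, 40 mm wide along y, 6 mm thick along x (its two side edges folded, 16 mm deep), 90 to 145 mm above the underside, a round 26 mm hole through it along x centred at 122 mm. Origin: centre of the underside, z up. Hangs plumb from the hole
- basket3_eye (a point): Centre of the hole in that basket's eye plate
- basket4: Empty stainless dipping basket (all alike, 0.14 kg, may be absent): slotted cup 68 mm diameter, 50 mm tall; two bail wires rise to a flat upright eye plate, 40 mm wide along y, 6 mm thick along x (its two side edges folded, 16 mm deep), 90 to 145 mm above the underside, a round 26 mm hole through it along x centred at 122 mm. Origin: centre of the underside, z up. Hangs plumb from the hole
- basket4_eye (a point): Centre of the hole in that basket's eye plate

How it is judged:
By the outcome, as a careful person would: the job done as asked, in the order asked, and still so for the second after the job is handed in, with the robot touching nothing.
Of basket1, basket2, basket3, basket4 only 3 to 4 are there at a start; the rules pass over those that are not, and their reading is None.
Of oil, jar, tin only 2 to 3 are there at a start; the rules pass over those that are not, and their reading is None.
At some moment in a run one of jar, tin may be knocked a few centimetres aside while the robot is not near it.
It also fails if it takes over 210 s, if anything falls off the work surface, if the arm or the gripper's body presses on something with over 40 N, if the wrist force passes 120 N, or if a joint passes its speed limit or range.

### The arm

A 7-joint arm with a two-finger parallel gripper is mounted at the origin on the work surface. World frame = base frame: x ahead of the robot, y to its left, z up, the work surface at z = 0. Lengths are in m, angles in degrees, forces in N, time in s.
With the tool pointing down it reaches from about 0.425 to 0.875 m from the base axis. Payload 4.7 kg.
Tool frame: the origin (TCP) lies at the very end of the fingers, on their centre line; the grasp point (between the pads) lies 19 mm behind it; z points along the fingers, y is the line along which they close (so a half turn about z gives the same grasp; the last joint's range is limited). The gripper opens to 87 mm and grips with 3 to 60 N. Pads are 19 mm wide; open, the fingers measure 117 mm over their backs; the gripper's body (75 mm by 190 mm) begins 51 mm behind the grasp point.
Start: joints at [73.459, 18.392, -4.016, 83.108, 1.295, 78.541, -3.26], TCP at [0.194, -0.62, 0.223] pointing down, gripper open.
Joint ranges: [-163.93, 163.93], [-17.29, 119.83], [-79.2, 71.16], [3.27, 140.29], [-89.18, 269.18], [5.43, 117.66], [-154.24, 154.24]. Speed limits (degrees/s): [147.25, 147.25, 180, 180, 180, 180, 180].

### API

Orientations are given as [roll, pitch, yaw] about the fixed x, y, z axes, in that order (R = Rz(yaw) Ry(pitch) Rx(roll)).
In Python, from cell import get_obs, cams, ticket, finder gives the robot as it stands.
- The arm moves only by the shell command python3 -m creep 'ROWS' [FORCE]. ROWS is text: rows parted by semicolons, each of 5 numbers parted by spaces: the shift along the world's x, y, z in m, then the turn about the world's z in degrees, then the finger opening in m, from 0 to 0.087. A call has 1 to 8 rows; each row shifts and turns the commanded pose from where the row before left it; what a row does not reach is not made up. A row lasts 1/8 s, in which the tool goes at most 62.5 mm and 10.7 degrees, less where a joint would pass 70% of its speed; a pose out of reach is approached as far as the arm can. A call with a gripper value outside its range is refused whole. The fingers move at their own pace and stop on an object; FORCE is the grip in N (left out, the last holds). Time passes only in rows, so rows that do not move let the fingers close. It gives the time, the measured TCP pose, the force, the opening and the grip force at its end, in the units of the state.
- get_obs(): the state, without advancing time (a new reading comes with each control period).
- cams.read_camera(name): name is "side" or "top"; returns the picture (400x640x3 uint8, red, green, blue); there is no depth.
- cams.calibration(name): a dict with "fx", "fy", "cx", "cy" (pixels), "extrinsics" (4x4, takes a point from world to camera coordinates). Camera axes: x right, y down, z forward; pixel columns grow to the right and rows downward; lengths in m; the calibration is good to about 2 mm. A picture is of the moment at which its call begins. calibration takes no time and is no camera call.
- ticket.sign_off(): hands the job in; it is judged then, once.
Trained networks look in the newest picture that a camera, given by its name, has taken for a name from the list of things; names that differ only in an ending like _2 or _b are one class to them, and where a whole thing is asked for, a point or a joint stands for the part that bears it (a point fixed in the world has none). Each returns a list of dicts, best first, with "p" (0 to 1); they miss things now and then, are a little off and sometimes report something else, mostly with a low value. They report only what shows in the picture. A call takes as long as a camera call.
- finder.masks_of(name, camera): "mask" (400x640 bool, what is visible of it) and "xy" ([column, row] in pixels, amid what is visible of it).
- finder.tip_of(name, camera): "xy" ([column, row] in pixels: a listed point, or the origin of a listed thing).
The state is a dict: "time_s": time; "qpos": joint angles; "joint_velocities": joint speeds; "effort": joint torques, N m; "tool_pos": TCP position; "tool_rot": TCP orientation; "force": force on the tool from outside, world axes, zero at the start; "wrist_torque": the same for the moment, N m; "grip_width": finger opening in m; "grasp_force": force on a finger pad.
Only numpy, scipy, OpenCV 4.12 (cv2) and the standard library are available. Lean on these libraries where they do the work, as an engineer would, in place of code of your own. Each camera call takes 0.05 s, during which the arm holds its last target. There are 200 camera calls.

## Working session

There is one attempt and no reset: what is moved stays moved. The work goes in short steps, Python scripts to look and compute and a shell command to move; the robot and the scene stay as the last step left them, time stands still between calls to the robot, and variables do not carry over. Pictures are saved under pics/ and viewed, at most 14 in all, crops included, and the job is handed in when it is done.

```bash
ls; mkdir -p pics; cat > h.py <<'E'
import numpy as np, cv2
from cell import get_obs, cams, ticket, finder
def P(c):
    k=cams.calibration(c);E=np.array(k["extrinsics"]);K=np.array([[k["fx"],0,k["cx"]],[0,k["fy"],k["cy"]],[0,0,1]]);return K,E
def proj(c,p):
    K,E=P(c);q=K@(E[:3,:3]@np.array(p)+E[:3,3]);return q[:2]/q[2]
def ray(c,xy):
    K,E=P(c);R=E[:3,:3];o=-R.T@E[:3,3];d=R.T@np.linalg.inv(K)@np.array([xy[0],xy[1],1.]);return o,d/np.linalg.norm(d)
def atz(c,xy,z):
    o,d=ray(c,xy);return o+d*(z-o[2])/d[2]
def tri(a,xa,b,xb):
    o1,d1=ray(a,xa);o2,d2=ray(b,xb);s=np.linalg.lstsq(np.c_[d1,-d2],o2-o1,rcond=None)[0]
    p,q=o1+d1*s[0],o2+d2*s[1];return (p+q)/2,np.linalg.norm(p-q)
def snap(c,f):
    im=cams.read_camera(c);cv2.imwrite("pics/"+f,im[:,:,::-1]);return im
E
python3 - <<'E'
from h import *
np.set_printoptions(precision=3,suppress=True)
a=snap("top","t0.png");b=snap("side","s0.png")
for c in("top","side"):
    K,E=P(c);print(c,-E[:3,:3].T@E[:3,3],E[2,:3])
for n in "rack turntable caddy cup oil jar tin brush basket1 basket1_eye peg1 peg2 peg3 peg4".split():
    for c in("top","side"):
        r=finder.tip_of(n,c);print(n,c,[(np.round(x["xy"],1).tolist(),round(x["p"],2)) for x in r])
print(get_obs())
E
```

```text
pics
top [0.336 0.013 1.188] [ 0.172 -0.028 -0.985]
side [ 0.362 -0.575  0.863] [ 0.185  0.614 -0.767]
rack top [([307.5, 160.4], 0.7)]
rack side [([364.4, 224.1], 0.59)]
turntable top [([430.2, 225.3], 0.87), ([410.1, 202.2], 0.63)]
turntable side [([346.0, 361.4], 0.61)]
caddy top []
caddy side [([274.9, 160.1], 0.89), ([380.0, 368.5], 0.34)]
cup top [([433.3, 218.8], 0.49)]
cup side [([349.6, 355.9], 0.59)]
oil top [([265.1, 186.3], 0.61)]
oil side [([327.9, 202.3], 0.95)]
jar top []
jar side []
tin top [([306.9, 188.9], 0.95)]
tin side [([278.8, 257.6], 0.5), ([312.6, 338.3], 0.26)]
brush top [([321.5, 253.9], 0.82)]
brush side [([279.8, 253.3], 0.95), ([271.8, 160.5], 0.54), ([381.1, 367.2], 0.19)]
basket1 top [([460.6, 243.6], 0.98), ([414.7, 248.3], 0.86), ([448.9, 198.4], 0.77), ([410.2, 201.2], 0.67), ([428.7, 223.8], 0.44)]
basket1 side [([312.9, 337.8], 0.98), ([336.7, 398.3], 0.97), ([381.1, 370.9], 0.66), ([359.9, 318.1], 0.66)]
basket1_eye top [([467.7, 194.3], 0.64), ([432.9, 225.5], 0.25)]
basket1_eye side [([387.2, 350.8], 0.66), ([341.4, 235.7], 0.57)]
peg1 top [([2
[... 726 characters left out ...]
.92), ([287.1, 143.2], 0.92), ([321.4, 145.7], 0.64), ([360.2, 144.1], 0.62), ([458.0, 246.6], 0.23)]
peg4 side [([366.1, 169.4], 0.96), ([376.8, 195.8], 0.87), ([387.4, 220.1], 0.65), ([355.6, 148.9], 0.64)]
{'time_s': 1.5, 'qpos': array([73.457, 18.392, -4.017, 83.107,  1.295, 78.542, -3.262]), 'joint_velocities': array([ 0.007,  0.015, -0.067, -0.042, -0.058,  0.058,  0.038]), 'effort': array([ -0.001, -49.11 ,  -0.404, -31.276,  -0.064,   0.034,   0.   ]), 'tool_pos': array([ 0.194, -0.62 ,  0.223]), 'tool_rot': array([179.996,   0.003,  17.351]), 'force': array([0.278, 1.072, 0.38 ]), 'wrist_torque': array([ 0.024,  0.001, -0.018]), 'grasp_force': 0.0, 'grip_width': 0.08736386260232432}
```

View pics/t0.png

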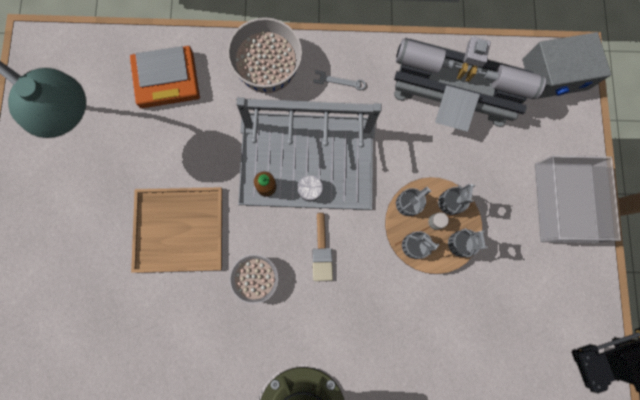

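View pics/s0.png

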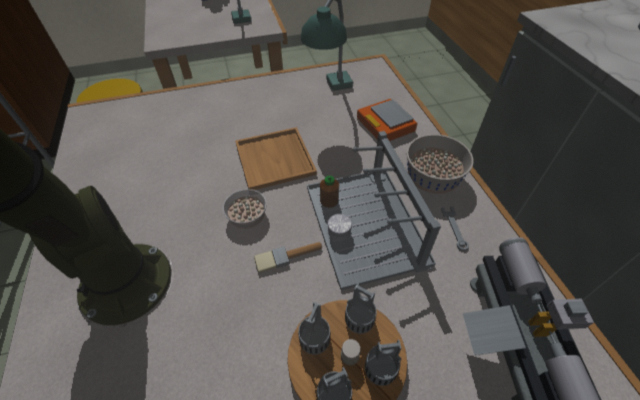

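The top view shows the oil bottle at about (265,183) and a round tin at (310,187) on the drip tray. There are four baskets around the cup on the disc at (435,225), the caddy at (178,230), and the brush at (321,250). Next I'll measure positions.

```bash
python3 - <<'E'
from h import *
np.set_printoptions(precision=4,suppress=True)
pt=[(255.7,141.2),(287.1,143.2),(321.4,145.7),(360.2,144.1)]
ps=[(355.6,148.9),(366.1,169.4),(376.8,195.8),(387.4,220.1)]
for a,b in zip(pt,ps): print("peg",tri("top",a,"side",b))
a=snap("top","t1.png");b=snap("side","s1.png")
def ms(n,c):
    r=finder.masks_of(n,c)
    for x in r:
        m=x["mask"];ys,xs=np.nonzero(m)
        print(n,c,round(x["p"],2),np.round(x["xy"],1),m.sum(),xs.min(),xs.max(),ys.min(),ys.max())
for n in "oil tin jar caddy cup brush turntable_disc basket1 basket1_eye rack".split():
    for c in ("top","side"): ms(n,c)
print("rack0",atz("top",(307.5,160.4),0),atz("side",(364.4,224.1),0))
print("oil0",atz("top",(265.1,186.3),.004),atz("side",(327.9,202.3),.004))
print("tin0",atz("top",(306.9,188.9),.004))
print("tt",atz("top",(430.2,225.3),0),atz("side",(346,361.4),0))
print("caddy",atz("side",(274.9,160.1),0),tri("top",(178,230),"side",(275,160)))
print("cup",atz("top",(433.3,218.8),.03),atz("side",(349.6,355.9),.03))
for q in [(460.6,243.6),(414.7,248.3),(448.9,198.4),(410.2,201.2)]:print("b",atz("top",q,.03))
for q in [(312.9,337.8),(336.7,398.3),(381.1,370.9),(359.9,318.1)]:print("bs",atz("side",q,.03))
# crops
A=cv2.resize(a[165:285,375:535],None,fx=5,fy=5,interpolation=cv2.INTER_CUBIC)
B=cv2.resize(b[270:400,270:430],None,fx=4.5,fy=4.5,interpolation=cv2.INTER_CUBIC)
cv2.imwrite("pics/ca.png",A[:,:,::-1]);cv2.imwrite("pics/cb.png",B[:,:,::-1])
E
```

```text
peg (array([0.6513, 0.122 , 0.18  ]), np.float64(0.006521092913636909))
peg (array([0.6525, 0.0478, 0.172 ]), np.float64(0.010256369811656915))
peg (array([ 0.6515, -0.0347,  0.1592]), np.float64(0.009218286772153167))
peg (array([ 0.6454, -0.1252,  0.1792]), np.float64(0.0025104167334400193))
oil top 0.69 [263.2 183.1] 452 254 276 171 196
oil side 0.96 [327.6 194.8] 517 320 338 176 207
oil side 0.63 [336.6 387.1] 884 317 353 370 399
tin top 0.83 [307.7 189.8] 469 299 321 175 200
tin top 0.41 [465.6 241.7] 836 448 485 228 256
tin top 0.17 [419.3 243.4] 677 403 437 231 258
tin side 0.59 [339.2 228.7] 542 328 351 215 241
caddy top 0.58 [176.2 230.4] 7387 131 222 187 271
caddy top 0.26 [453.3 198. ] 805 438 473 184 214
caddy side 0.76 [274.3 160.4] 3421 236 316 128 189
caddy side 0.34 [376.  224.1] 10477 308 439 132 289
cup top 0.62 [438.  217.8] 326 427 448 211 229
cup side 0.86 [348.1 352. ] 396 341 359 341 365
brush top 0.8 [318.9 257.1] 985 312 332 212 281
brush side 0.74 [279.1 256.2] 891 254 321 242 272
brush side 0.23 [341.6 229.3] 526 328 351 214 241
turntable_disc top 0.66 [430
[... 751 characters left out ...]
 10619 307 440 132 289
rack side 0.36 [350.1 352.3] 408 341 359 340 365
rack side 0.33 [340.7 226.1] 536 328 351 214 241
rack0 [ 0.6516 -0.0032  0.    ] [ 0.649  -0.0018  0.    ]
oil0 [0.5753 0.1113 0.004 ] [0.571  0.1031 0.004 ]
tin0 [ 0.5703 -0.0027  0.004 ]
tt [ 0.4767 -0.3403  0.    ] [ 0.4773 -0.3445  0.    ]
caddy [0.4557 0.3317 0.    ] (array([ 0.4553,  0.3427, -0.0102]), np.float64(0.0037186743042842366))
cup [ 0.4907 -0.3403  0.03  ] [ 0.4844 -0.344   0.03  ]
b [ 0.4259 -0.4108  0.03  ]
b [ 0.4116 -0.2883  0.03  ]
b [ 0.5467 -0.3844  0.03  ]
b [ 0.5371 -0.2795  0.03  ]
bs [ 0.4186 -0.2835  0.03  ]
bs [ 0.4324 -0.4148  0.03  ]
bs [ 0.5383 -0.3921  0.03  ]
bs [ 0.5348 -0.2711  0.03  ]
```

View pics/ca.png

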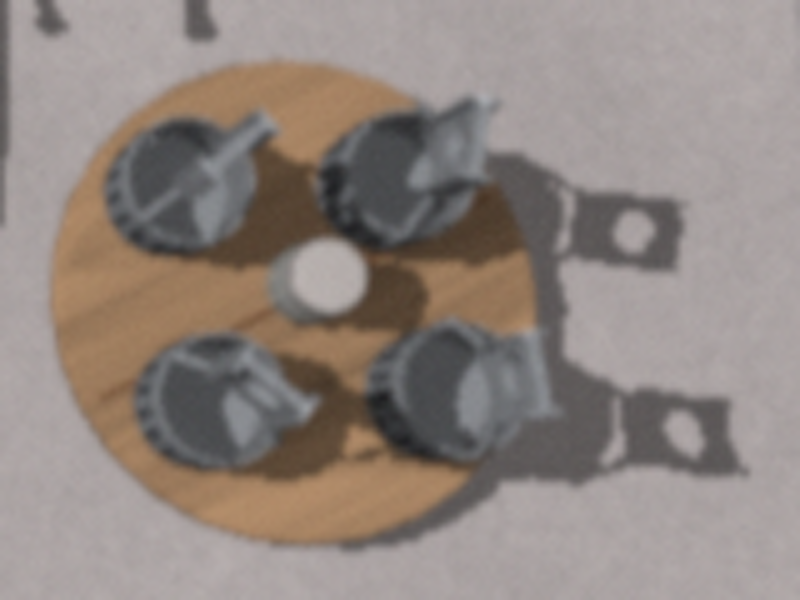

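View pics/cb.png

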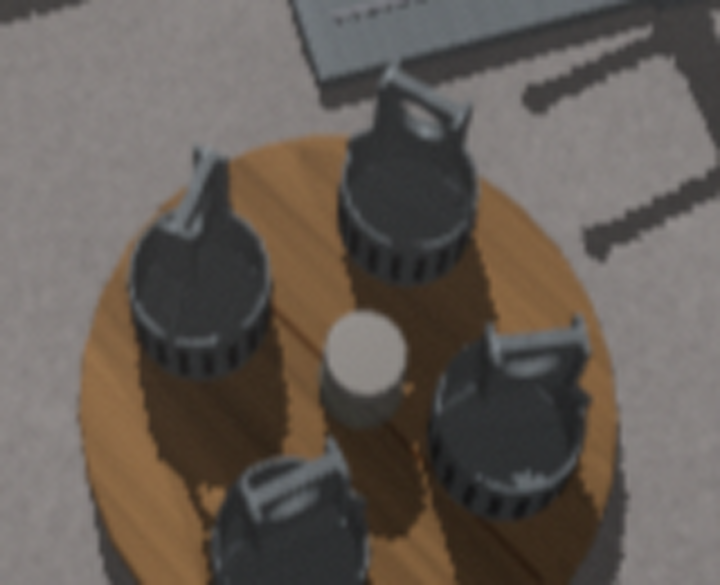

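```bash
cat > geo.py <<'E'
from h import *
from scipy.optimize import least_squares
PEGY=[.1275,.0425,-.0425,-.1275]
def rackpts():
    L=[("c",x,y,.014) for x in(-.13,.13) for y in(.18,-.18)]
    return L
def W(r,p):
    c,s=np.cos(r[2]),np.sin(r[2]);return [r[0]+c*p[0]-s*p[1],r[1]+s*p[0]+c*p[1],p[2]]
E
python3 - <<'E'
from geo import *
np.set_printoptions(precision=4,suppress=True)
pt=[(255.7,141.2),(287.1,143.2),(321.4,145.7),(360.2,144.1)]
ps=[(355.6,148.9),(366.1,169.4),(376.8,195.8),(387.4,220.1)]
obs=[("top",q,(0,y,.175)) for q,y in zip(pt,PEGY)]+[("side",q,(0,y,.175)) for q,y in zip(ps,PEGY)]+[("top",(307.5,160.4),(0,0,0)),("side",(364.4,224.1),(0,0,0))]
f=lambda r:np.concatenate([proj(c,W(r,p))-np.array(q) for c,q,p in obs])
s=least_squares(f,[.65,0,0],loss="soft_l1",f_scale=1.5);r=s.x;print("rack",r[:2],np.degrees(r[2]));print(f(r).reshape(-1,2).round(1).tolist())
ct=lambda u,v:(375+u/5,165+v/5); cs=lambda u,v:(270+u/4.5,270+v/4.5)
for n,c,a,b in [("A","side",cs(393,72),cs(464,110)),("A","top",ct(270,115),ct(200,185)),("B","side",cs(493,348),cs(580,330)),("B","top",ct(488,98),ct(478,185)),
 ("C","side",cs(208,155),cs(185,228)),("C","top",ct(255,340),ct(312,400)),("D","side",cs(250,505),cs(338,452)),("D","top",ct(536,335),ct(548,412))]:
    p,q=atz(c,a,.175),atz(c,b,.175);d=q-p;print(n,c,((p+q)/2)[:2],"dir",np.degrees(np.arctan2(d[1],d[0]))%180,"len",np.linalg.norm(d))
E=[]
def draw(im,c,rr):
    im=cv2.resize(im,None,fx=4,fy=4,interpolation=cv2.INTER_CUBIC)
    t=lambda p:tuple(int(v) for v in (proj(c,p)+.5)*4)
    for y in PEGY: cv2.line(im,t(W(rr,(0,y,.175))),t(W(rr,(.085,y,.160))),(255,0,0),1)
    q=[t(W(rr,(x,y,.014))) for x,y in((-.13,-.18),(-.13,.18),(.13,.18),(.13,-.18))]
    cv2.polylines(im,[np.array(q)],True,(255,0,0),1)
    return im
a=draw(cams.read_camera("top"),"top",r)[90*4:215*4,230*4:390*4];b=draw(cams.read_camera("side"),"side",r)[130*4:290*4,300*4:445*4]
a=cv2.resize(a,(448,350));b=cv2.resize(b,(350,386))
o=np.zeros((400,800,3),np.uint8);o[:350,:448]=a;o[:386,450:]=b;cv2.imwrite("pics/ov.png",o[:,:,::-1])
E
```

```text
rack [0.6496 0.001 ] -1.5313411892959734
[[-2.3, -1.5], [2.1, -1.8], [3.5, -2.6], [0.2, 0.7], [-1.5, 0.1], [-1.8, 1.1], [-1.3, -1.4], [0.8, 1.3], [-1.5, 0.7], [-0.1, -0.8]]
A side [ 0.5347 -0.2726] dir 132.18994242944854 len 0.03559071467208621
A top [ 0.5273 -0.2712] dir 134.97743141759216 len 0.048247839699213695
B side [ 0.5384 -0.3873] dir 174.52592352210672 len 0.0367060889483386
B top [ 0.5337 -0.3893] dir 170.78241373438783 len 0.0424558043956368
C side [ 0.4232 -0.2877] dir 57.577531954146934 len 0.033801689843709876
C top [ 0.4243 -0.2908] dir 43.228357077347766 len 0.03747409241299196
D side [ 0.4286 -0.4093] dir 12.392228778540941 len 0.03907731712437132
D top [ 0.4246 -0.4116] dir 5.98781197915153 len 0.03581433072343951
```

View pics/ov.png

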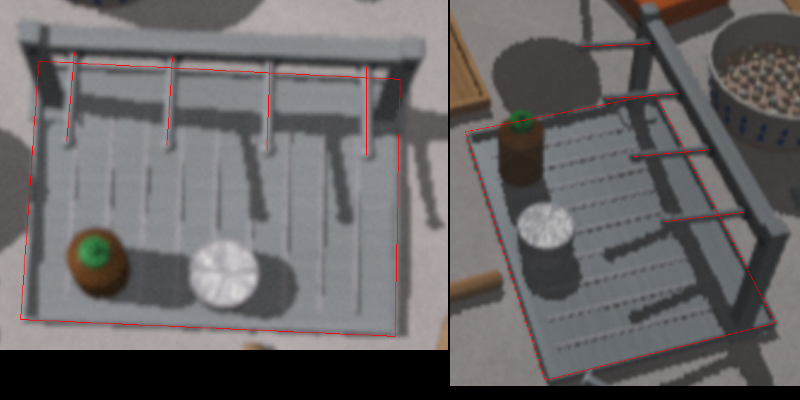

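The overlay agrees with the picture: red pegs and tray lines lie on the real ones to about 1–2 px. Oil nozzle is at about (264,179) in top, and the tin's lid centre at about (310,187) top and (340,224) side.

```bash
python3 - <<'E'
from geo import *
np.set_printoptions(precision=4,suppress=True)
print("tin",tri("top",(310,187.5),"side",(339.8,224.1)),atz("top",(310,187.5),.046),atz("side",(339.8,224.1),.046))
print("oil",tri("top",(263.9,179.3),"side",(329,179.7)),atz("top",(263.9,179.3),.106),atz("side",(329,179.7),.106))
print("caddy corners",[atz("top",q,.018)[:2] for q in((134,189),(221,189),(221,271),(133,271))])
E
python3 -m creep '0 0 0.0625 0 0.087;0.0625 0 0.03 0 0.087;0.06 0.06 0 0 0.087;0.06 0.06 0 0 0.087;0.06 0.06 0 0 0.087;0.06 0.06 0 0 0.087;0.02 0.06 0 0 0.087;0 0.06 0 0 0.087'
```

```text
tin (array([ 0.5686, -0.0105,  0.0421]), np.float64(0.0036712467016329193)) [ 0.566  -0.0103  0.046 ] [ 0.5695 -0.0131  0.046 ]
oil (array([0.5747, 0.107 , 0.098 ]), np.float64(0.0008407173681755569)) [0.5725 0.1064 0.106 ] [0.5729 0.1    0.106 ]
caddy corners [array([0.5583, 0.4583]), array([0.5628, 0.2278]), array([0.3458, 0.2172]), array([0.3427, 0.4431])]
time_s: 3.7
tool_pos: [0.4484, -0.3214, 0.3118]
tool_rot: [-180.0, -0.0, 17.5]
force: [1.1, 0.9, 0.2]
grip_width: 0.0872
grasp_force: 0.0
```

```bash
python3 -m creep '0.0156 0.0532 0 -2.2 0.087;0.0156 0.0532 0 -2.2 0.087;0.0156 0.0532 0 -2.2 0.087;0.0156 0.0532 0 -2.2 0.087;0.0156 0.0532 0 -2.2 0.087;0.0156 0.0532 0 -2.2 0.087;0.0156 0.0532 0 -2.2 0.087;0.0156 0.0532 0 -2.1 0.087'; python3 -m creep '0 0 -0.06 0 0.087;0 0 -0.06 0 0.087;0 0 0 0 0.087'
```

```text
time_s: 4.7
tool_pos: [0.5719, 0.1027, 0.3125]
tool_rot: [180.0, -0.0, -0.3]
force: [0.2, -0.6, 0.7]
grip_width: 0.0868
grasp_force: 0.0
time_s: 5.08
tool_pos: [0.568, 0.1001, 0.1877]
tool_rot: [179.9, 0.6, -0.1]
force: [0.1, -0.5, 0.5]
grip_width: 0.087
grasp_force: 0.0
```

```bash
python3 -m creep '0.002 0.002 -0.05 0 0.087;0.002 0.002 -0.05 0 0.087;0 0 -0.03 0 0.087;0 0 -0.014 0 0.087;0 0 0 0 0.087'; python3 -m creep '0 0 0 0 0.045;0 0 0 0 0.045;0 0 0 0 0.045;0 0 0 0 0.045;0 0 0 0 0.045;0 0 0 0 0.045' 20
```

```text
time_s: 5.7
tool_pos: [0.5767, 0.1052, 0.0495]
tool_rot: [-180.0, -0.1, -0.2]
force: [0.1, 0.3, -0.8]
grip_width: 0.0871
grasp_force: 0.0
time_s: 6.45
tool_pos: [0.5759, 0.1061, 0.0488]
tool_rot: [-179.9, -0.1, -0.1]
force: [-0.9, 2.6, 4.6]
grip_width: 0.0553
grasp_force: 20.0
```

```bash
python3 -m creep '0 0 0.05 0 0.045;0 0 0.05 0 0.045;-0.011 0.0368 0.02 0 0.045;-0.015 0.05 0 0 0.045;-0.015 0.05 0 0 0.045;-0.015 0.05 0 0 0.045;-0.015 0.05 0 0 0.045;-0.015 0.0572 0 0 0.045' 20;  python3 -m creep '0 0 0 0 0.045;0 0 -0.05 0 0.045;0 0 -0.04 0 0.045;0 0 0 0 0.045'
```

```text
time_s: 7.45
tool_pos: [0.4896, 0.3985, 0.1669]
tool_rot: [179.8, 0.0, -0.3]
force: [0.3, 1.0, -2.0]
grip_width: 0.0556
grasp_force: 20.0
time_s: 7.95
tool_pos: [0.4878, 0.3951, 0.0737]
tool_rot: [179.6, 0.4, -0.2]
force: [-0.1, -0.2, -1.1]
grip_width: 0.0555
grasp_force: 20.0
```

```bash
python3 -m creep '0 0 -0.01 0 0.045;0 0 -0.005 0 0.045;0 0 -0.003 0 0.045;0 0 0 0 0.045'; python3 -m creep '0 0 -0.002 0 0.045;0 0 0 0 0.045'
```

```text
time_s: 8.45
tool_pos: [0.4897, 0.3993, 0.0605]
tool_rot: [-180.0, -0.0, -0.2]
force: [-0.3, 0.5, -1.4]
grip_width: 0.0556
grasp_force: 20.0
time_s: 8.7
tool_pos: [0.4895, 0.3992, 0.0581]
tool_rot: [180.0, 0.0, -0.1]
force: [-0.5, 0.4, -1.2]
grip_width: 0.0558
grasp_force: 20.0
```

```bash
python3 -m creep '0 0 -0.003 0 0.045;0 0 -0.002 0 0.045;0 0 0 0 0.045'
```

```text
time_s: 9.07
tool_pos: [0.4895, 0.3992, 0.053]
tool_rot: [180.0, 0.0, -0.1]
force: [-0.1, -0.2, -1.9]
grip_width: 0.0554
grasp_force: 20.0
```

```bash
python3 -m creep '0 0 -0.002 0 0.045;0 0 0 0 0.045;0 0 0 0 0.045'; python3 -m creep '0 0 -0.002 0 0.045;0 0 0 0 0.045;0 0 0 0 0.045'
```

```text
time_s: 9.45
tool_pos: [0.4896, 0.3993, 0.0529]
tool_rot: [180.0, -0.0, -0.2]
force: [-2.4, -3.3, 8.4]
grip_width: 0.0552
grasp_force: 20.0
time_s: 9.82
tool_pos: [0.4897, 0.3994, 0.0528]
tool_rot: [179.9, -0.1, -0.2]
force: [-5.5, -7.0, 17.7]
grip_width: 0.0553
grasp_force: 20.0
```

```bash
python3 -m creep '0 0 0.003 0 0.075;0 0 0 0 0.075;0 0 0 0 0.08;0 0 0.05 0 0.08;0 0 0.06 0 0.08;0 0 0.06 0 0.087;-0.03 -0.05 0.03 0 0.087;-0.03 -0.05 0 0 0.087'; python3 - <<'E'
from geo import *
np.set_printoptions(precision=4,suppress=True)
a=snap("top","t2.png");b=snap("side","s2.png")
r={}
for c in("top","side"):
    for f in (finder.masks_of,finder.tip_of):
        for x in f("tin",c)[:2]: print(c,f.__name__,round(x["p"],2),np.round(x["xy"],1),atz(c,x["xy"],.046 if f==finder.masks_of else .004)[:2])
o=np.zeros((500,800,3),np.uint8)
A=cv2.resize(a[80:290,120:400],(400,300));B=cv2.resize(b[110:310,220:450],(400,348))
o[:300,:400]=A;o[:348,400:]=B;cv2.imwrite("pics/v2.png",o[:,:,::-1])
E
```

```text
time_s: 10.82
tool_pos: [0.4311, 0.3025, 0.2529]
tool_rot: [-179.8, -0.2, -0.0]
force: [0.2, -1.0, 0.5]
grip_width: 0.0866
grasp_force: 0.0
top call 0.62 [307.1 188.1] [ 0.5642 -0.0027]
top call 0.58 [305.  152.7] [0.6605 0.0045]
top call 0.73 [309.8 190.4] [ 0.5663 -0.0107]
top call 0.39 [476.2 240. ] [ 0.4383 -0.4635]
side call 0.56 [339.3 229.5] [ 0.5626 -0.0298]
side call 0.91 [338. 233.] [ 0.5657 -0.0122]
side call 0.17 [335.8 382. ] [ 0.4424 -0.3793]
```

View pics/v2.png

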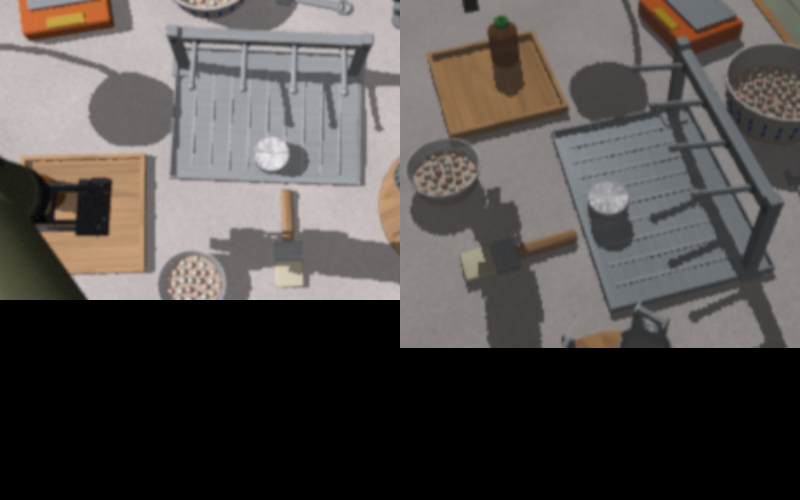

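The oil bottle stands upright in the wooden tray (side crop, about (505,40)). The tin hasn't moved, and its lid is at about (271,154) in the top crop.

```bash
python3 -m creep '0.0194 -0.0448 0 0 0.087;0.0194 -0.0448 0 0 0.087;0.0194 -0.0448 0 0 0.087;0.0194 -0.0448 0 0 0.087;0.0194 -0.0448 0 0 0.087;0.0194 -0.0448 0 0 0.087;0.0194 -0.0448 0 0 0.087;0 0 -0.06 0 0.087'; python3 -m creep '0 0 -0.05 0 0.087;0 0 -0.03 0 0.087;0 0 0 0 0.087;0 0 0 0 0.087'
```

```text
time_s: 12.12
tool_pos: [0.5728, -0.0162, 0.1931]
tool_rot: [180.0, -0.5, -0.5]
force: [0.2, -0.4, -2.1]
grip_width: 0.0868
grasp_force: 0.0
time_s: 12.62
tool_pos: [0.5682, -0.0111, 0.1117]
tool_rot: [-180.0, -0.1, -0.1]
force: [0.3, -0.6, 0.1]
grip_width: 0.0873
grasp_force: 0.0
```

```bash
python3 -m creep '0 0 -0.04 0 0.087;0 0 -0.04 0 0.087;0 0 -0.018 0 0.087;0 0 0 0 0.087;0 0 0 0 0.087'; python3 -m creep '0 0 0 0 0.05;0 0 0 0 0.05;0 0 0 0 0.05;0 0 0 0 0.05;0 0 0 0 0.05' 25
```

```text
time_s: 13.25
tool_pos: [0.5685, -0.0119, 0.0147]
tool_rot: [180.0, -0.2, -0.1]
force: [0.6, 0.2, -0.4]
grip_width: 0.0872
grasp_force: 0.0
time_s: 13.88
tool_pos: [0.5672, -0.0113, 0.0133]
tool_rot: [-180.0, -0.1, -0.1]
force: [-1.1, 1.4, 5.7]
grip_width: 0.0636
grasp_force: 25.0
```

```bash
python3 -m creep '0 0 0.05 0 0.05;0 0 0.05 0 0.05;-0.02 0.04 0.02 0 0.05;-0.022 0.0443 0 0 0.05;-0.022 0.0443 0 0 0.05;-0.022 0.0443 0 0 0.05;-0.022 0.0443 0 0 0.05;-0.022 0.0443 0 0 0.05' 25;  python3 -m creep '-0.022 0.0443 0 0 0.05;0 0 0 0 0.05;0 0 -0.05 0 0.05;0 0 -0.04 0 0.05;0 0 -0.02 0 0.05;0 0 0 0 0.05;0 0 0 0 0.05'
```

```text
time_s: 14.88
tool_pos: [0.4356, 0.2496, 0.1319]
tool_rot: [179.9, 0.0, -0.2]
force: [0.8, 1.1, -1.2]
grip_width: 0.0638
grasp_force: 25.0
time_s: 15.75
tool_pos: [0.4159, 0.2943, 0.024]
tool_rot: [-179.9, -0.1, -0.2]
force: [0.6, -0.0, -2.3]
grip_width: 0.0637
grasp_force: 25.0
```

```bash
python3 -m creep '0 0 -0.004 0 0.05;0 0 -0.001 0 0.05;0 0 0 0 0.05'; python3 -m creep '0 0 -0.002 0 0.05;0 0 0 0 0.05'; python3 -m creep '0 0 -0.002 0 0.05;0 0 0 0 0.05'
```

```text
time_s: 16.12
tool_pos: [0.4149, 0.2938, 0.018]
tool_rot: [180.0, -0.0, -0.2]
force: [0.9, -1.0, -2.2]
grip_width: 0.0634
grasp_force: 25.0
time_s: 16.38
tool_pos: [0.4151, 0.2939, 0.0173]
tool_rot: [179.9, -0.0, -0.2]
force: [-3.5, -3.1, 12.2]
grip_width: 0.0638
grasp_force: 25.0
time_s: 16.62
tool_pos: [0.4152, 0.2938, 0.017]
tool_rot: [179.8, -0.1, -0.2]
force: [-7.7, -5.7, 26.3]
grip_width: 0.0636
grasp_force: 25.0
```

```bash
python3 -m creep '0 0 0.003 0 0.076;0 0 0 0 0.076;0 0 0.05 0 0.076;0 0 0.06 0 0.08;0 0 0.06 0 0.087;0 0 0.06 0 0.087;0 -0.05 0.03 0 0.087;0 -0.05 0 0 0.087'; python3 - <<'E'
from geo import *
np.set_printoptions(precision=4,suppress=True)
a=snap("top","t3.png");b=snap("side","s3.png")
for n in("tin","oil","jar"):
  for c in("top","side"):
    for x in finder.tip_of(n,c)[:2]: print(n,c,round(x["p"],2),np.round(x["xy"],1),atz(c,x["xy"],.008)[:2])
A=cv2.resize(a[165:285,375:535],None,fx=2.5,fy=2.5,interpolation=cv2.INTER_CUBIC)
B=cv2.resize(b[110:400,220:420],None,fx=2,fy=2,interpolation=cv2.INTER_CUBIC)
o=np.zeros((600,800,3),np.uint8);o[:300,:400]=A;o[:580,400:]=B;cv2.imwrite("pics/v3.png",o[:,:,::-1])
E
```

```text
time_s: 17.62
tool_pos: [0.416, 0.1938, 0.2794]
tool_rot: [-179.9, -0.3, -0.0]
force: [1.4, -0.7, 0.1]
grip_width: 0.087
grasp_force: 0.0
tin top 0.56 [319.9 254.4] [ 0.393 -0.04 ]
tin top 0.29 [474.5 240.7] [ 0.436  -0.4571]
tin side 0.78 [267.2 171. ] [0.4209 0.2811]
oil top 0.52 [406.7 205.5] [ 0.5288 -0.2751]
oil side 0.96 [280.5 144.9] [0.4884 0.3913]
oil side 0.2 [378.6 196.2] [0.7243 0.0787]
```

View pics/v3.png

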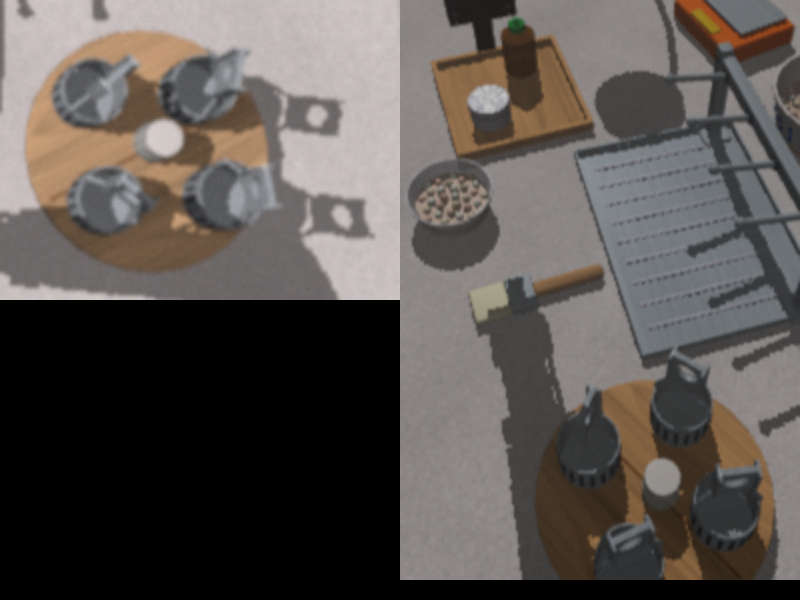

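Both items stand in the wooden tray, the tin at side crop (488,107) and the oil at (518,48), and the drip tray is empty. The baskets and the brush have not moved. I'll pick basket A (far left) first.

```bash
python3 -m creep '0.0148 -0.0584 0 5.4 0.087;0.0148 -0.0584 0 5.4 0.087;0.0148 -0.0584 0 5.4 0.087;0.0148 -0.0584 0 5.4 0.087;0.0148 -0.0584 0 5.4 0.087;0.0148 -0.0584 0 5.4 0.075;0.0148 -0.0584 0 5.4 0.068;0.0148 -0.0584 0 5.2 0.068';python3 -m creep '0 0 -0.03 0 0.068;0 0 -0.03 0 0.068;0 0 0 0 0.068;0 0 0 0 0.068'
python3 - <<'E'
from geo import *
a=snap("top","t4.png");b=snap("side","s4.png")
A=cv2.resize(a[150:290,370:540],None,fx=2.35,fy=2.35,interpolation=cv2.INTER_CUBIC)
B=cv2.resize(b[200:400,270:430],None,fx=2.45,fy=2.45,interpolation=cv2.INTER_CUBIC)
o=np.zeros((500,800,3),np.uint8);o[:A.shape[0],:A.shape[1]]=A;o[:B.shape[0],400:400+B.shape[1]]=B;cv2.imwrite("pics/v4.png",o[:,:,::-1])
E
```

```text
time_s: 19.02
tool_pos: [0.5344, -0.2741, 0.2761]
tool_rot: [-180.0, -0.0, 43.2]
force: [0.9, -0.3, 0.5]
grip_width: 0.07
grasp_force: 0.0
time_s: 19.52
tool_pos: [0.5341, -0.2729, 0.2176]
tool_rot: [179.9, -0.0, 42.9]
force: [0.6, -0.5, 0.8]
grip_width: 0.0678
grasp_force: 0.0
```

View pics/v4.png

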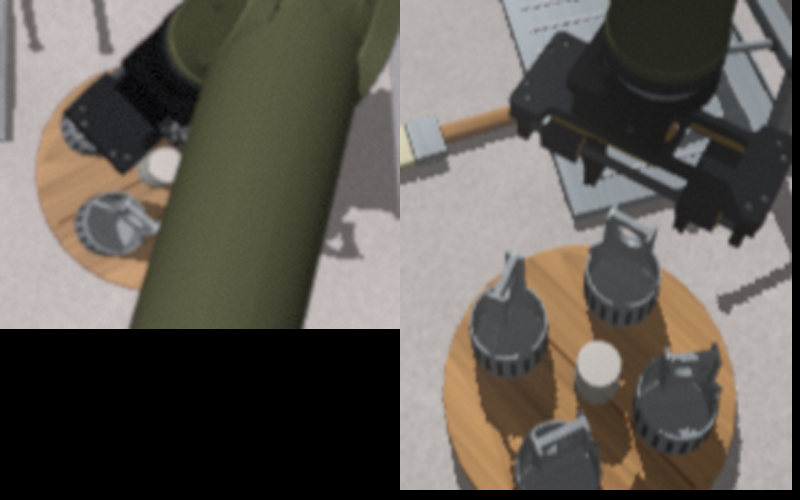

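The fingers line up with basket A's plate: tips at (595,178) and (735,235), plate top (612,215)–(655,242) in the side crop.

```bash
python3 -m creep '0 0 -0.03 0 0.068;0 0 -0.03 0 0.068;0 0 -0.025 0 0.068;0 0 0 0 0.068'; python3 -m creep '0 0 0 0 0.03;0 0 0 0 0.03;0 0 0 0 0.03;0 0 0 0 0.03;0 0 0 0 0.03;0 0 0 0 0.03' 25
```

```text
time_s: 20.12
tool_pos: [0.5324, -0.2729, 0.1309]
tool_rot: [-179.9, 0.1, 42.9]
force: [-1.0, 0.1, 0.8]
grip_width: 0.0683
grasp_force: 0.0
time_s: 20.88
tool_pos: [0.5335, -0.2736, 0.1324]
tool_rot: [179.9, -0.0, 42.8]
force: [-0.6, -0.2, 4.1]
grip_width: 0.0398
grasp_force: 25.0
```

```bash
python3 -m creep '0 0 0.04 0 0.03;0 0 0.05 0 0.03;0 0 0.05 0 0.03;0 0 0.02 0 0.03;0 0 0 0 0.03' 25;python3 -m creep '0.0083 0.0505 0 -5.5 0.03;0.0083 0.0505 0 -5.5 0.03;0.0083 0.0505 0 -5.5 0.03;0.0083 0.0505 0 -5.5 0.03;0.0083 0.0505 0 -5.5 0.03;0.0083 0.0505 0 -5.5 0.03;0.0083 0.0505 0 -5.5 0.03;0.0083 0.0505 0 -5.6 0.03'; python3 -m creep '0 0 -0.04 0 0.03;0 0 -0.04 0 0.03;0 0 -0.04 0 0.03;0 0 0 0 0.03;0 0 0 0 0.03'
```

```text
time_s: 21.5
tool_pos: [0.5337, -0.2737, 0.2929]
tool_rot: [179.9, -0.1, 42.9]
force: [0.2, 0.1, -1.3]
grip_width: 0.0402
grasp_force: 25.0
time_s: 22.5
tool_pos: [0.5987, 0.1317, 0.2891]
tool_rot: [179.9, 0.2, -1.4]
force: [0.4, -0.2, -0.5]
grip_width: 0.0401
grasp_force: 25.0
time_s: 23.12
tool_pos: [0.5998, 0.1307, 0.1722]
tool_rot: [-180.0, -0.0, -1.2]
force: [1.6, 0.0, -0.4]
grip_width: 0.0403
grasp_force: 24.8
```

```bash
python3 -m creep '0 0 -0.016 0 0.03;0 0 0 0 0.03;0 0 0 0 0.03'
python3 - <<'E'
from geo import *
a=snap("top","t5.png");b=snap("side","s5.png")
r=(.6496,.001,np.radians(-1.53))
from cell import get_obs
t=get_obs()["tool_pos"];e=np.array([t[0],t[1],t[2]+.0196])
for im,c in((a,"top"),(b,"side")):
    for x in finder.tip_of("basket1_eye",c)[:2]: print(c,x["p"],x["xy"],proj(c,e))
    for x in finder.tip_of("peg1",c)[:5]: print(" peg",c,x["p"],x["xy"])
    print(proj(c,W(r,(0,.1275,.175))))
A=cv2.resize(a[110:240,220:320],None,fx=4,fy=4,interpolation=cv2.INTER_CUBIC)
B=cv2.resize(b[110:240,300:400],None,fx=4,fy=4,interpolation=cv2.INTER_CUBIC)
cv2.imwrite("pics/v5.png",np.hstack([A,B])[:,:,::-1])
E
```

```text
time_s: 23.5
tool_pos: [0.5997, 0.1306, 0.1561]
tool_rot: [-180.0, -0.0, -1.3]
force: [-0.4, 0.3, -1.1]
grip_width: 0.0399
grasp_force: 24.8
top 0.81 [466.0, 192.2] [251.54529595 161.34440606]
 peg top 0.92 [359.2, 143.2]
 peg top 0.86 [254.0, 140.2]
 peg top 0.76 [323.1, 143.4]
 peg top 0.61 [290.8, 140.7]
[253.36614055 139.72657963]
side 0.86 [384.9, 349.5] [335.34927248 152.02799927]
 peg side 0.97 [355.7, 149.7]
 peg side 0.96 [388.1, 220.5]
 peg side 0.87 [376.8, 195.0]
 peg side 0.6 [369.7, 170.0]
[354.12396756 148.98400713]
```

View pics/v5.png

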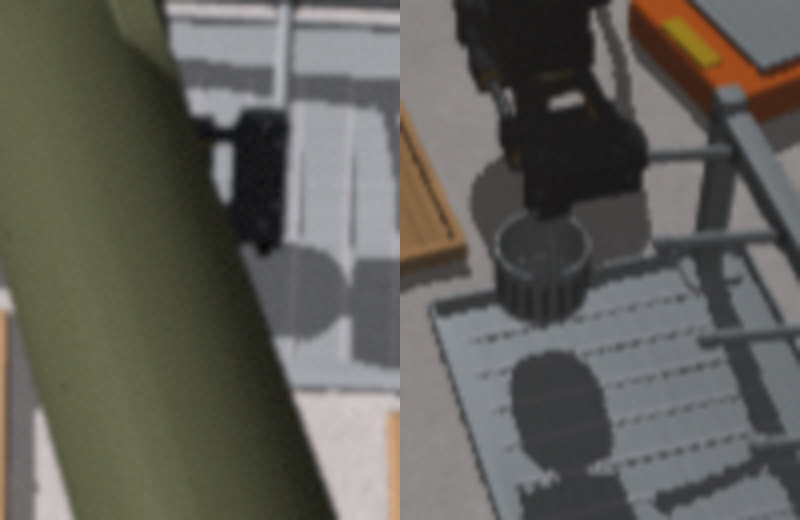

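The basket hangs level in the gripper before peg1, with its cup at side crop (543,265) and the peg at (690,155). I'll insert slowly and watch the force.

```bash
python3 -m creep '0.02 0 0 0 0.03;0.02 0 0 0 0.03;0.01 0 0 0 0.03;0 0 0 0 0.03' 25;python3 -m creep '0.01 -0.0003 0 0 0.03;0.01 -0.0003 0 0 0.03;0 0 0 0 0.03'
```

```text
time_s: 24.3
tool_pos: [0.6496, 0.1305, 0.1554]
tool_rot: [-180.0, 0.0, -1.3]
force: [-1.0, -0.2, -2.1]
grip_width: 0.04
grasp_force: 24.8
time_s: 24.68
tool_pos: [0.6702, 0.1297, 0.1556]
tool_rot: [180.0, -0.0, -1.3]
force: [-0.0, 0.2, -0.8]
grip_width: 0.04
grasp_force: 24.8
```

```bash
python3 -m creep '0.01 -0.0003 -0.002 0 0.03;0.01 -0.0003 -0.002 0 0.03;0 0 0 0 0.03;0 0 0 0 0.03'
```

```text
time_s: 25.18
tool_pos: [0.6893, 0.1295, 0.1515]
tool_rot: [180.0, 0.0, -1.2]
force: [0.5, -0.5, -1.5]
grip_width: 0.0398
grasp_force: 24.8
```

```bash
python3 -m creep '0 0 -0.004 0 0.03;0 0 -0.003 0 0.03;0 0 0 0 0.03';python3 -m creep '0 0 -0.003 0 0.03;0 0 0 0 0.03;0 0 0 0 0.03'
```

```text
time_s: 25.55
tool_pos: [0.6891, 0.1292, 0.1443]
tool_rot: [180.0, 0.1, -1.2]
force: [-0.9, 0.6, -0.9]
grip_width: 0.0397
grasp_force: 24.8
time_s: 25.92
tool_pos: [0.6895, 0.1294, 0.1417]
tool_rot: [180.0, 0.0, -1.2]
force: [0.5, -0.9, -1.0]
grip_width: 0.0399
grasp_force: 24.8
```

```bash
python3 -m creep '0 0 -0.002 0 0.03;0 0 0 0 0.03;0 0 0 0 0.03';python3 -m creep '0 0 -0.002 0 0.03;0 0 0 0 0.03;0 0 0 0 0.03'
```

```text
time_s: 26.3
tool_pos: [0.6898, 0.1293, 0.1411]
tool_rot: [180.0, -0.1, -1.3]
force: [-2.2, -0.6, 6.3]
grip_width: 0.0403
grasp_force: 24.8
time_s: 26.68
tool_pos: [0.6902, 0.1293, 0.1408]
tool_rot: [180.0, -0.2, -1.3]
force: [-3.1, -1.4, 11.3]
grip_width: 0.0399
grasp_force: 24.8
```

```bash
python3 -m creep '0 0 0.003 0 0.045;0 0 0 0 0.06;0 0 0 0 0.066;0 0 0 0 0.066;0 0 0.02 0 0.066;0 0 0.04 0 0.066;0 0 0.05 0 0.066;-0.03 0 0.03 0 0.066'
python3 - <<'E'
from geo import *
b=snap("side","s6.png")
B=cv2.resize(b[110:400,270:430],None,fx=2.05,fy=2.05,interpolation=cv2.INTER_CUBIC)
cv2.imwrite("pics/v6.png",B[:,:,::-1])
E
```

```text
time_s: 27.68
tool_pos: [0.6612, 0.1293, 0.2847]
tool_rot: [-179.9, -0.3, -1.3]
force: [0.5, 1.1, 1.0]
grip_width: 0.0662
grasp_force: 0.0
```

View pics/v6.png

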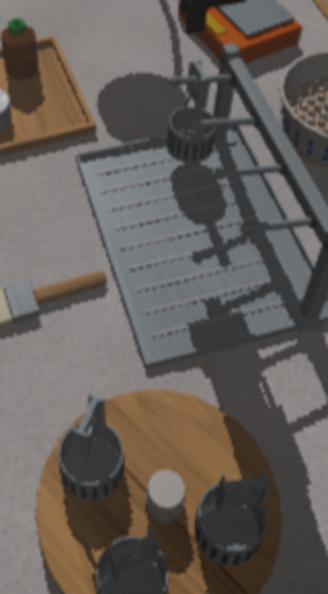

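Basket A hangs on peg1, cup at (190,130). The other three baskets and the jar have not moved. Basket B is next.

```bash
python3 -m creep '-0.0138 -0.0575 0 9.4 0.066;-0.0138 -0.0575 0 9.4 0.066;-0.0138 -0.0575 0 9.4 0.066;-0.0138 -0.0575 0 9.4 0.066;-0.0138 -0.0575 0 9.4 0.066;-0.0138 -0.0575 0 9.4 0.066;-0.0138 -0.0575 0 9.4 0.066;-0.0138 -0.0575 0 9.4 0.066'; python3 -m creep '-0.0138 -0.0575 0 9.1 0.066;0 0 0 0 0.068;0 0 -0.03 0 0.068;0 0 -0.03 0 0.068;0 0 0 0 0.068;0 0 0 0 0.068'
python3 - <<'E'
from geo import *
b=snap("side","s7.png");a=snap("top","t7.png")
B=cv2.resize(b[230:400,290:430],None,fx=3.5,fy=3.5,interpolation=cv2.INTER_CUBIC)
cv2.imwrite("pics/v7.png",B[:,:,::-1])
E
```

```text
time_s: 28.72
tool_pos: [0.5488, -0.3324, 0.2825]
tool_rot: [179.9, 0.0, 74.3]
force: [0.4, -0.7, -0.4]
grip_width: 0.0658
grasp_force: 0.0
time_s: 29.48
tool_pos: [0.5363, -0.3879, 0.2227]
tool_rot: [179.9, 0.1, 83.1]
force: [0.5, 1.0, 0.2]
grip_width: 0.0678
grasp_force: 0.0
```

View pics/v7.png

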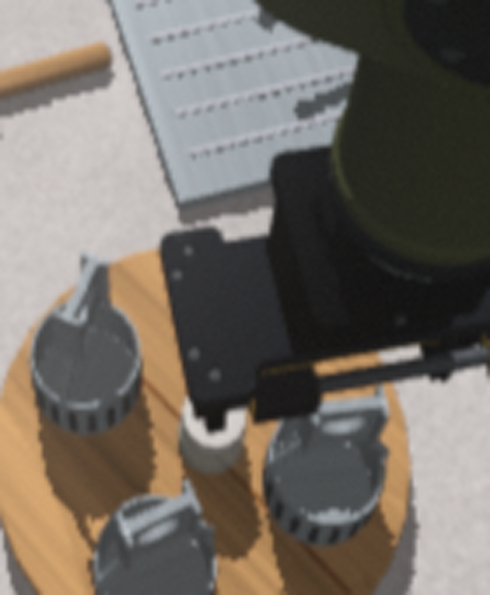

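The fingers are parallel to basket B's plate, whose top edge runs (318,408)–(385,392). Descending.

```bash
python3 -m creep '0 0 -0.03 0 0.068;0 0 -0.03 0 0.068;0 0 -0.03 0 0.068;0 0 0 0 0.068;0 0 0 0 0.068'; python3 -m creep '0 0 0 0 0.03;0 0 0 0 0.03;0 0 0 0 0.03;0 0 0 0 0.03;0 0 0 0 0.03;0 0 0 0 0.03' 25
```

```text
time_s: 30.2
tool_pos: [0.5364, -0.3887, 0.1328]
tool_rot: [179.8, 0.1, 83.0]
force: [0.6, -0.8, 0.4]
grip_width: 0.068
grasp_force: 0.0
time_s: 30.95
tool_pos: [0.5354, -0.3883, 0.131]
tool_rot: [180.0, 0.0, 83.0]
force: [0.2, -0.5, 1.4]
grip_width: 0.0403
grasp_force: 24.9
```

```bash
python3 -m creep '0 0 0.04 0 0.03;0 0 0.05 0 0.03;0 0 0.05 0 0.03;0 0 0.02 0 0.03;0 0 0 0 0.03' 25;python3 -m creep '0.0071 0.0481 0 -9.4 0.03;0.0071 0.0481 0 -9.4 0.03;0.0071 0.0481 0 -9.4 0.03;0.0071 0.0481 0 -9.4 0.03;0.0071 0.0481 0 -9.4 0.03;0.0071 0.0481 0 -9.4 0.03;0.0071 0.0481 0 -9.4 0.03;0.0071 0.0481 0 -9.4 0.03'; python3 -m creep '0.0071 0.0481 0 -9.2 0.03;0 0 0 0 0.03;0 0 -0.04 0 0.03;0 0 -0.04 0 0.03;0 0 -0.03 0 0.03;0 0 -0.025 0 0.03;0 0 0 0 0.03;0 0 0 0 0.03'
```

```text
time_s: 31.58
tool_pos: [0.5358, -0.3883, 0.2921]
tool_rot: [179.9, 0.1, 83.1]
force: [-0.2, 0.6, -2.6]
grip_width: 0.0404
grasp_force: 24.9
time_s: 32.58
tool_pos: [0.591, -0.002, 0.2881]
tool_rot: [-180.0, 0.2, 7.5]
force: [0.6, -0.4, -1.6]
grip_width: 0.0402
grasp_force: 24.8
time_s: 33.58
tool_pos: [0.5993, 0.0442, 0.1559]
tool_rot: [180.0, 0.0, -1.4]
force: [-0.2, 0.8, -1.4]
grip_width: 0.0399
grasp_force: 24.8
```

```bash
python3 -m creep '0.02 0 0 0 0.03;0.02 0 0 0 0.03;0.01 0 0 0 0.03;0 0 0 0 0.03' 25;python3 -m creep '0.01 -0.0003 0 0 0.03;0.01 -0.0003 0 0 0.03;0.01 0 -0.002 0 0.03;0.01 0 -0.003 0 0.03;0 0 -0.005 0 0.03;0 0 0 0 0.03'
```

```text
time_s: 34.08
tool_pos: [0.6497, 0.0447, 0.1562]
tool_rot: [-180.0, -0.0, -1.4]
force: [-0.1, -0.5, -1.4]
grip_width: 0.04
grasp_force: 24.8
time_s: 34.83
tool_pos: [0.6885, 0.0442, 0.1447]
tool_rot: [180.0, 0.1, -1.3]
force: [0.2, 0.3, -1.5]
grip_width: 0.0398
grasp_force: 24.8
```

```bash
python3 -m creep '0 0 -0.002 0 0.03;0 0 -0.002 0 0.03;0 0 0 0 0.03';python3 -m creep '0 0 -0.002 0 0.03;0 0 0 0 0.03;0 0 0 0 0.03'
```

```text
time_s: 35.2
tool_pos: [0.689, 0.0441, 0.1417]
tool_rot: [180.0, 0.0, -1.4]
force: [-0.0, 0.1, -0.8]
grip_width: 0.0397
grasp_force: 24.8
time_s: 35.58
tool_pos: [0.6892, 0.0441, 0.1397]
tool_rot: [180.0, 0.0, -1.4]
force: [-0.0, 0.3, -1.9]
grip_width: 0.0401
grasp_force: 24.8
```

```bash
python3 -m creep '0 0 -0.002 0 0.03;0 0 0 0 0.03;0 0 0 0 0.03';python3 -m creep '0 0 -0.001 0 0.03;0 0 0 0 0.03;0 0 0 0 0.03'
```

```text
time_s: 35.95
tool_pos: [0.6896, 0.0442, 0.1391]
tool_rot: [180.0, -0.1, -1.4]
force: [-1.8, 0.2, 5.2]
grip_width: 0.04
grasp_force: 24.8
time_s: 36.33
tool_pos: [0.6896, 0.0441, 0.1389]
tool_rot: [180.0, -0.1, -1.4]
force: [-4.2, -1.1, 9.7]
grip_width: 0.04
grasp_force: 24.8
```

```bash
python3 -m creep '0 0 0.003 0 0.045;0 0 0 0 0.06;0 0 0 0 0.066;0 0 0 0 0.066;0 0 0.02 0 0.066;0 0 0.04 0 0.066;0 0 0.05 0 0.066;-0.03 0 0.03 0 0.066'
python3 - <<'E'
from geo import *
np.set_printoptions(precision=4,suppress=True)
cs=lambda u,v:(290+u/3.5,230+v/3.5)
for n,a,b in(("C",cs(93,260),cs(71,318.5)),("D",cs(125,530),cs(190,490))):
    p,q=atz("side",a,.175),atz("side",b,.175);d=q-p;print(n,((p+q)/2)[:2],np.degrees(np.arctan2(d[1],d[0]))%180,np.linalg.norm(d))
a=snap("top","t8.png");b=snap("side","s8.png")
A=cv2.resize(a[215:280,385:505],None,fx=6.6,fy=6.6,interpolation=cv2.INTER_CUBIC)
cv2.imwrite("pics/v8.png",A[:,:,::-1])
for c in("top","side"):
    for x in finder.masks_of("basket1",c): print(c,round(x["p"],2),np.round(x["xy"],1))
E
```

```text
time_s: 37.33
tool_pos: [0.6608, 0.0444, 0.2837]
tool_rot: [-179.9, -0.3, -1.4]
force: [0.1, 0.3, 0.3]
grip_width: 0.0662
grasp_force: 0.0
C [ 0.4228 -0.2877] 54.53011215946259 0.035395906759051535
D [ 0.4283 -0.4081] 12.947455221178995 0.0373461009811146
top 0.93 [465.1 241.1]
top 0.89 [259.2 138.4]
top 0.61 [189.8 245.6]
top 0.58 [417.2 245.2]
side 0.87 [363.  166.3]
side 0.79 [334.1 390.8]
side 0.69 [314.4 331.2]
side 0.68 [374.5 189.3]
```

View pics/v8.png

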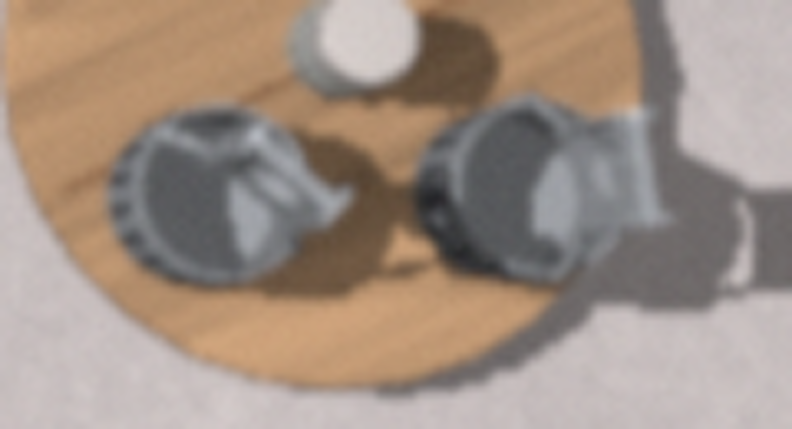

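C and D are still standing on the disc. C's plate top edge runs (258,130)–(335,205) and D's (642,112)–(658,220) in this crop.

```bash
python3 - <<'E'
from geo import *
np.set_printoptions(precision=4,suppress=True)
cs=lambda u,v:(385+u/6.6,215+v/6.6)
for n,a,b in(("C",cs(258,130),cs(335,205)),("D",cs(642,112),cs(658,220))):
    p,q=atz("top",a,.175),atz("top",b,.175);d=q-p;print(n,((p+q)/2)[:2],np.degrees(np.arctan2(d[1],d[0]))%180,np.linalg.norm(d))
E
```

```text
C [ 0.421  -0.2865] 45.59197725006072 0.03686291116419091
D [ 0.4236 -0.4118] 5.543752136250049 0.0380173481145183
```

```bash
python3 -m creep '-0.0299 -0.0414 0 -4.8 0.066;-0.0299 -0.0414 0 -4.8 0.066;-0.0299 -0.0414 0 -4.8 0.066;-0.0299 -0.0414 0 -4.8 0.066;-0.0299 -0.0414 0 -4.8 0.066;-0.0299 -0.0414 0 -4.8 0.066;-0.0299 -0.0414 0 -4.8 0.066;-0.0299 -0.0414 0 -5 0.066'; python3 -m creep '0 0 0 0 0.07;0 0 -0.03 0 0.07;0 0 -0.03 0 0.07;0 0 -0.02 0 0.07;0 0 0 0 0.07;0 0 0 0 0.07'
```

```text
time_s: 38.52
tool_pos: [0.4187, -0.2884, 0.2785]
tool_rot: [180.0, 0.1, -40.1]
force: [0.4, -0.3, 0.5]
grip_width: 0.0662
grasp_force: 0.0
time_s: 39.28
tool_pos: [0.4207, -0.2869, 0.2002]
tool_rot: [-180.0, -0.0, -39.9]
force: [0.1, -0.7, 0.2]
grip_width: 0.0702
grasp_force: 0.0
```

```bash
python3 -m creep '0.001 0 -0.025 0 0.07;0 0 -0.025 0 0.07;0 0 -0.018 0 0.07;0 0 0 0 0.07;0 0 0 0 0.07'; python3 -m creep '0 0 0 0 0.03;0 0 0 0 0.03;0 0 0 0 0.03;0 0 0 0 0.03;0 0 0 0 0.03;0 0 0 0 0.03' 25
```

```text
time_s: 39.9
tool_pos: [0.4217, -0.2875, 0.1328]
tool_rot: [-180.0, -0.1, -40.0]
force: [0.6, 0.2, 0.1]
grip_width: 0.0697
grasp_force: 0.0
time_s: 40.65
tool_pos: [0.421, -0.2872, 0.1318]
tool_rot: [180.0, -0.0, -40.0]
force: [-0.5, -0.7, 0.6]
grip_width: 0.0397
grasp_force: 25.0
```

```bash
python3 -m creep '0 0 0.04 0 0.03;0 0 0.05 0 0.03;0 0 0.05 0 0.03;0 0 0.02 0 0.03;0 0 0 0 0.03' 25;python3 -m creep '0.0221 0.0309 0 4.8 0.03;0.0221 0.0309 0 4.8 0.03;0.0221 0.0309 0 4.8 0.03;0.0221 0.0309 0 4.8 0.03;0.0221 0.0309 0 4.8 0.03;0.0221 0.0309 0 4.8 0.03;0.0221 0.0309 0 4.8 0.03;0.0221 0.0309 0 5 0.03'; python3 -m creep '0 0 0 0 0.03;0 0 -0.04 0 0.03;0 0 -0.04 0 0.03;0 0 -0.03 0 0.03;0 0 -0.026 0 0.03;0 0 0 0 0.03;0 0 0 0 0.03'
```

```text
time_s: 41.28
tool_pos: [0.4216, -0.2874, 0.293]
tool_rot: [-180.0, -0.2, -40.0]
force: [0.2, 0.0, -2.9]
grip_width: 0.0397
grasp_force: 25.0
time_s: 42.28
tool_pos: [0.5975, -0.0388, 0.2892]
tool_rot: [-180.0, 0.2, -1.2]
force: [-0.2, -0.5, -2.0]
grip_width: 0.0401
grasp_force: 25.0
time_s: 43.15
tool_pos: [0.5978, -0.0404, 0.1561]
tool_rot: [180.0, -0.0, -1.4]
force: [-0.3, -0.0, -1.4]
grip_width: 0.0402
grasp_force: 25.0
```

```bash
python3 -m creep '0.02 0 0 0 0.03;0.02 0 0 0 0.03;0.01 0 0 0 0.03;0 0 0 0 0.03' 25;python3 -m creep '0.01 -0.0003 0 0 0.03;0.01 -0.0003 0 0 0.03;0.01 0 -0.002 0 0.03;0.01 0 -0.003 0 0.03;0 0 -0.005 0 0.03;0 0 0 0 0.03'
```

```text
time_s: 43.65
tool_pos: [0.6483, -0.0399, 0.1562]
tool_rot: [-180.0, -0.0, -1.4]
force: [-0.7, -0.6, -1.5]
grip_width: 0.0399
grasp_force: 25.0
time_s: 44.4
tool_pos: [0.6871, -0.0403, 0.1446]
tool_rot: [-180.0, 0.1, -1.3]
force: [0.6, 0.7, -1.3]
grip_width: 0.04
grasp_force: 25.0
```

```bash
python3 -m creep '0 0 -0.002 0 0.03;0 0 -0.003 0 0.03;0 0 0 0 0.03';python3 -m creep '0 0 -0.002 0 0.03;0 0 0 0 0.03;0 0 0 0 0.03'
```

```text
time_s: 44.78
tool_pos: [0.6878, -0.0405, 0.1409]
tool_rot: [180.0, -0.0, -1.4]
force: [0.4, -0.3, -1.6]
grip_width: 0.04
grasp_force: 25.0
time_s: 45.15
tool_pos: [0.6882, -0.0407, 0.1403]
tool_rot: [180.0, -0.1, -1.4]
force: [-1.4, -0.1, 5.7]
grip_width: 0.0398
grasp_force: 25.0
```

```bash
python3 -m creep '0 0 0.003 0 0.045;0 0 0 0 0.06;0 0 0 0 0.066;0 0 0 0 0.066;0 0 0.02 0 0.066;0 0 0.04 0 0.066;0 0 0.05 0 0.066;-0.03 0 0.03 0 0.066'; python3 -m creep '-0.029 -0.0462 0 -9.9 0.066;-0.029 -0.0462 0 -9.9 0.066;-0.029 -0.0462 0 -9.9 0.066;-0.029 -0.0462 0 -9.9 0.066;-0.029 -0.0462 0 -9.9 0.066;-0.029 -0.0462 0 -9.9 0.066;-0.029 -0.0462 0 -9.9 0.066;-0.029 -0.0462 0 -9.8 0.066'; python3 -m creep '0 0 0 0 0.07;0 0 -0.03 0 0.07;0 0 -0.03 0 0.07;0 0 -0.02 0 0.07;0 0 0 0 0.07;0 0 0 0 0.07'
python3 - <<'E'
from geo import *
b=snap("side","s9.png");a=snap("top","t9.png")
cv2.imwrite("pics/v9.png",cv2.resize(b[130:400,260:450],None,fx=2.2,fy=2.2,interpolation=cv2.INTER_CUBIC)[:,:,::-1])
E
```

```text
time_s: 46.15
tool_pos: [0.6594, -0.0401, 0.2858]
tool_rot: [-180.0, -0.3, -1.3]
force: [-0.2, 0.1, 0.2]
grip_width: 0.0659
grasp_force: 0.0
time_s: 47.15
tool_pos: [0.4252, -0.4114, 0.2838]
tool_rot: [-179.9, -0.1, -80.7]
force: [-0.0, -0.5, -0.1]
grip_width: 0.0659
grasp_force: 0.0
time_s: 47.9
tool_pos: [0.4269, -0.41, 0.2035]
tool_rot: [-179.9, -0.1, -80.4]
force: [0.0, -0.1, 0.5]
grip_width: 0.0698
grasp_force: 0.0
```

View pics/v9.png

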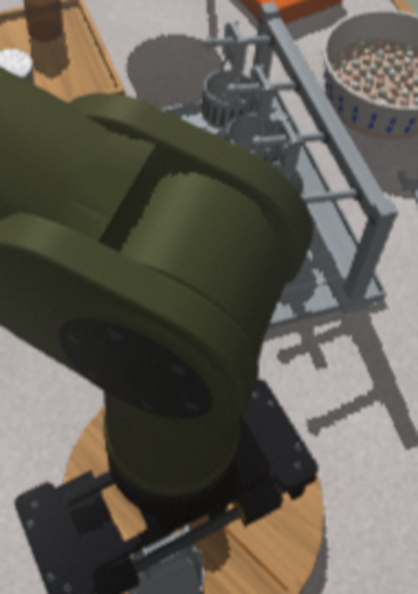

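Baskets hang on pegs 1 and 2, and part of the one on peg3 shows past the arm. The gripper is parallel over D's plate (about (165,540)).

```bash
python3 -m creep '-0.001 0 -0.025 0 0.07;0 0 -0.025 0 0.07;0 0 -0.02 0 0.07;0 0 0 0 0.07;0 0 0 0 0.07'; python3 -m creep '0 0 0 0 0.03;0 0 0 0 0.03;0 0 0 0 0.03;0 0 0 0 0.03;0 0 0 0 0.03;0 0 0 0 0.03' 25
```

```text
time_s: 48.62
tool_pos: [0.4256, -0.4106, 0.1332]
tool_rot: [-179.9, -0.1, -80.4]
force: [0.1, 0.2, 0.4]
grip_width: 0.0699
grasp_force: 0.0
time_s: 49.38
tool_pos: [0.4251, -0.4099, 0.1319]
tool_rot: [-180.0, -0.0, -80.4]
force: [1.0, 1.0, 0.9]
grip_width: 0.0403
grasp_force: 24.7
```

```bash
python3 -m creep '0 0 0.04 0 0.03;0 0 0.05 0 0.03;0 0 0.05 0 0.03;0 0 0.02 0 0.03;0 0 0 0 0.03' 25;python3 -m creep '0.0214 0.0356 0 9.9 0.03;0.0214 0.0356 0 9.9 0.03;0.0214 0.0356 0 9.9 0.03;0.0214 0.0356 0 9.9 0.03;0.0214 0.0356 0 9.9 0.03;0.0214 0.0356 0 9.9 0.03;0.0214 0.0356 0 9.9 0.03;0.0214 0.0356 0 9.7 0.03'; python3 -m creep '0 0 0 0 0.03;0 0 -0.04 0 0.03;0 0 -0.04 0 0.03;0 0 -0.03 0 0.03;0 0 -0.026 0 0.03;0 0 0 0 0.03;0 0 0 0 0.03'
```

```text
time_s: 50.0
tool_pos: [0.4251, -0.4108, 0.293]
tool_rot: [-179.9, -0.1, -80.5]
force: [-0.2, -0.3, -1.3]
grip_width: 0.0399
grasp_force: 24.7
time_s: 51.0
tool_pos: [0.5955, -0.1241, 0.289]
tool_rot: [-180.0, 0.2, -1.1]
force: [-0.6, 0.3, -1.7]
grip_width: 0.04
grasp_force: 24.7
time_s: 51.88
tool_pos: [0.596, -0.1258, 0.156]
tool_rot: [180.0, -0.0, -1.5]
force: [0.4, -0.2, -0.9]
grip_width: 0.04
grasp_force: 24.8
```

```bash
python3 -m creep '0.02 0 0 0 0.03;0.02 0 0 0 0.03;0.01 0 0 0 0.03;0 0 0 0 0.03' 25;python3 -m creep '0.01 -0.0003 0 0 0.03;0.01 -0.0003 0 0 0.03;0.01 0 -0.002 0 0.03;0.01 0 -0.003 0 0.03;0 0 -0.005 0 0.03;0 0 0 0 0.03'
```

```text
time_s: 52.38
tool_pos: [0.6465, -0.1252, 0.1563]
tool_rot: [180.0, -0.0, -1.4]
force: [-0.5, 0.3, -1.8]
grip_width: 0.0399
grasp_force: 24.8
time_s: 53.12
tool_pos: [0.6853, -0.1257, 0.1446]
tool_rot: [-180.0, 0.1, -1.4]
force: [0.4, -0.3, -2.0]
grip_width: 0.04
grasp_force: 24.8
```

```bash
python3 -m creep '0 0 -0.002 0 0.03;0 0 -0.003 0 0.03;0 0 0 0 0.03';python3 -m creep '0 0 -0.002 0 0.03;0 0 0 0 0.03;0 0 0 0 0.03'
```

```text
time_s: 53.5
tool_pos: [0.6859, -0.1259, 0.1408]
tool_rot: [180.0, -0.0, -1.5]
force: [1.0, -0.4, -1.9]
grip_width: 0.0396
grasp_force: 24.8
time_s: 53.88
tool_pos: [0.6862, -0.1261, 0.1402]
tool_rot: [180.0, -0.1, -1.5]
force: [-2.4, -0.7, 5.6]
grip_width: 0.0401
grasp_force: 24.8
```

```bash
python3 -m creep '0 0 0.003 0 0.045;0 0 0 0 0.06;0 0 0 0 0.066;0 0 0 0 0.066;0 0 0.02 0 0.066;0 0 0.04 0 0.066;0 0 0.05 0 0.066;-0.03 0 0.03 0 0.066'; python3 -m creep '-0.038 -0.041 0 0 0.07;-0.038 -0.041 0 0 0.07;-0.038 -0.041 0 0 0.07;-0.038 -0.041 0 0 0.07;-0.038 -0.041 0 0 0.07;-0.038 -0.041 0 0 0.07;-0.038 -0.041 0 0 0.07;-0.038 -0.041 0 0 0.07';python3 -m creep '-0.038 -0.041 0 0 0.07;-0.038 -0.041 0 0 0.07;-0.038 -0.041 0 0 0.07;-0.038 -0.041 0 0 0.07;0 0 0 0 0.07;0 0 0 0 0.07;0 0 0 0 0.07;0 0 0 0 0.07'
python3 - <<'E'
from geo import *
b=snap("side","s10.png");a=snap("top","t10.png")
B=cv2.resize(b[100:400,200:450],(500,600),interpolation=cv2.INTER_CUBIC);A=cv2.resize(a[80:300,120:500],(300,174))
o=np.zeros((600,800,3),np.uint8);o[:,:500]=B;o[:174,500:]=A;cv2.imwrite("pics/v10.png",o[:,:,::-1])
E
```

```text
time_s: 54.88
tool_pos: [0.6577, -0.1253, 0.2858]
tool_rot: [-180.0, -0.3, -1.4]
force: [0.3, 0.2, 0.5]
grip_width: 0.0659
grasp_force: 0.0
time_s: 55.88
tool_pos: [0.351, -0.4551, 0.2838]
tool_rot: [179.9, -0.1, -1.4]
force: [0.5, -0.3, 0.1]
grip_width: 0.0702
grasp_force: 0.0
time_s: 56.88
tool_pos: [0.2015, -0.6171, 0.2822]
tool_rot: [180.0, -0.0, -1.3]
force: [0.5, -0.2, -0.1]
grip_width: 0.0702
grasp_force: 0.0
```

View pics/v10.png

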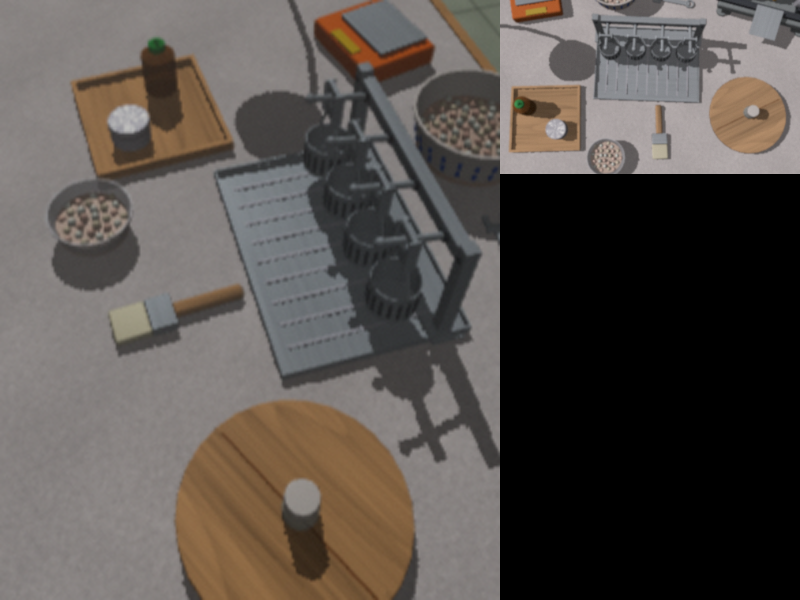

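All four baskets hang on pegs 1–4, with cups at (328,150), (350,188), (370,235) and (393,290). The tin (130,125) and oil (158,68) stand in the tray, the jar (302,503) stands on the disc, and the brush is untouched.

```bash
python3 -c "
from cell import ticket
print(ticket.sign_off())"
```

```text
the job is handed in; nothing more can be done
None
```

The job is handed in at about 57 s of the 210 s allowed: the oil bottle and tin stand in the wooden tray, the four baskets hang one to a peg, and the lidded jar and brush were left where they were (I got no verdict back).

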